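# Stack three tubes on the soldering stand

## Robot

A 6-joint arm with a two-finger parallel gripper is mounted at the origin on the work surface. World frame = base frame: x ahead of the robot, y to its left, z up, the work surface at z = 0. Lengths are in m, angles in degrees, forces in N, time in s.
With the tool pointing down it reaches from about 0.3 to 0.75 m from the base axis. Payload 8.5 kg.
Tool frame: the origin (TCP) lies midway between the tips of the shut fingers; the grasp point (between the pads) lies 19 mm behind it (env.grasp_offset is the distance from the TCP to the grasp point, in m); z points along the fingers, y is the line along which they close (so a half turn about z gives the same grasp; the last joint's range is limited). The gripper opens to 85 mm and grips with 20 to 120 N. Pads are 22 mm wide; open, the fingers measure 114 mm over their backs; the gripper's body (76 mm by 85 mm) begins 54 mm behind the grasp point. The pads swing forward as they close: fully open they stand 13 mm farther back than shut.
Start: joints at [61.69, 21.807, 74.336, -0, 83.858, -12.336], TCP at [0.151, 0.529, 0.231] pointing down, gripper open.
Joint ranges: [-178.18, 178.18], [-50.72, 133.34], [12.68, 142.11], [-81.47, 261.47], [9.98, 163.14], [-165.26, 165.26]. Speed limits (degrees/s): [136.94, 136.94, 180, 180, 180, 180].

## Interface

Orientations are given as a 3x3 rotation matrix whose columns are the frame's x, y, z axes.
In Python, from rig import env gives the robot as it stands.
- The arm moves only by the tool servo_tool, never from a script. Its argument "deltas" is text: rows parted by semicolons, each of 7 numbers parted by spaces: the opening, from 0 (shut) to 1 (fully open), then the shift along the tool's x, y, z in mm, then the turn, a rotation vector about the tool's x, y, z in rad. A call has 1 to 8 rows; each row shifts and turns the commanded pose from where the row before left it, along the tool's axes as they then stand; what a row does not reach is not made up. A row lasts 1/12 s, in which the tool goes at most 41.7 mm and 7.16 degrees, less where a joint would pass 70% of its speed; a pose out of reach is approached as far as the arm can. A call is refused whole if a number of a shift passes 41.7 or a number of a turn 0.125, either way. A call with a gripper value outside its range is refused whole. The fingers move at their own pace and stop on an object; "newtons" is the grip in N (left out, the last holds). Time passes only in rows, so rows that do not move let the fingers close. It gives the time, the measured TCP pose, the force, the opening and the grip force at its end, in the units of the state.
- env.observe(): the state, without advancing time (a new reading comes with each control period).
- env.get_image(name): name is "scene" or "top" or "wrist"; returns a dict with "img" (420x560x3 uint8, red, green, blue), "depth" (420x560 float32, m along the optical axis (not along the pixel's ray), 0 where there is no reading), "camera_matrix" (3x3 intrinsics, pixels), "D" ([k1, k2, p1, p2, k3] as OpenCV has them; the pictures are not rectified), "world_to_cam" (4x4, takes a point from world to camera coordinates). Camera axes: x right, y down, z forward; pixel columns grow to the right and rows downward; lengths in m; the calibration is good to about 2 mm. A picture is of the moment at which its call begins.
- env.close_job(): hands the job in; it is judged then, once.
Trained networks look in a picture, given as the dict that the camera call returned (one of the last four; its "shot" number tells which), for a name from the list of things; names that differ only in an ending like _2 or _b are one class to them, and where a whole thing is asked for, a point or a joint stands for the part that bears it (a point fixed in the world has none). Each returns a list of dicts, best first, with "conf" (0 to 1); they miss things now and then, are a little off and sometimes report something else, mostly with a low value. They report only what shows in the picture. A call takes as long as a camera call. They do not tell look-alikes from the thing itself.
- env.spot_in(name, picture): "bbox" ([centre column, centre row, width, height] in pixels, round what is visible of it).
- env.spot_point(name, picture): "uv" ([column, row] in pixels: a listed point, or the origin of a listed thing).
The state is a dict: "time_s": time; "q": joint angles; "qvel": joint speeds; "joint_efforts": joint torques, N m; "position": TCP position; "tool_rot": TCP orientation; "ft_force": force on the tool from outside, world axes, zero at the start; "wrist_torque": the same for the moment, N m; "grip_width": finger opening in m; "gripper_force": force on a finger pad.
Only numpy, scipy, OpenCV 4.12 (cv2) and the standard library are available. Lean on these libraries where they do the work, as an engineer would, in place of code of your own. Each camera call takes 0.05 s, during which the arm holds its last target. There are 200 camera calls.

## Task

Set up the three-tube bundle for soldering: lay the two brass tubes side by side on the narrow firebrick of the raised stand, between its two white stops, parallel to the stops and with their ends sticking out equally on both sides of the brick, then saddle the copper tube on top in the groove between them, also centred. Leave the finished pyramid standing by itself, and leave the grey steel tube and everything else on the bench where it is.

Things in the scene. Friction and masses are not known exactly. Their poses are not given: they have to be found in the camera images.
- brass_a: one of two alike yellow brass tubes: outside diameter 32, length 56, dark bore drawn at the ends (closed to the fingers), about 0.12 kg, lying on its side on the bench. Origin at its centre (16 above the surface it lies on); x along the tube's axis, y and z turn as it rolls
- brass_b: the other yellow brass tube: outside diameter 32, length 56, dark bore drawn at the ends (closed to the fingers), about 0.12 kg, lying on its side on the bench. Origin at its centre (16 above the surface it lies on); x along the tube's axis, y and z turn as it rolls
- copper: the only copper (reddish) tube: outside diameter 32, length 56, dark bore drawn at the ends (closed to the fingers), about 0.12 kg, lying on its side on the bench. Origin at its centre (16 above the surface it lies on); x along the tube's axis, y and z turn as it rolls
- stand: fixed soldering stand: dark round steel foot of diameter 104 and 12 high, thin post, and on it a tan firebrick 34 (stand x) by 90 (stand y), from 60 to 90 above the bench, on a 6 thick, 92 long steel plate. On the brick's top, at each end in y, a white ceramic stop bar 10 wide and 10 high, with 70 between the two stops. Origin under the foot's centre, z up
- seat (a point): centre of the brick's top face between the stops, 90 above the bench. x: across the brick's narrow way, the direction the laid tubes' axes take (the 56 long tubes overhang the 34 wide brick by 11 at each end); y: from stop to stop, the direction in which the two brass tubes lie side by side (the clear space runs from y = -35 to +35); z up
- steel: dark grey steel tube of the same size as the brass ones (32 diameter, 56 long), lying on its side; not part of the job. Origin at its centre, x along its axis
- flux_jar: amber glass jar with white cap, 56 diameter, 75 high, standing; origin under its centre
- charcoal: black charcoal block 50 x 80 x 28 high, lying flat; origin under its centre
- hammer: small hammer 150 long, lying flat, handle to its -x; origin under its middle
- pliers: pliers with red handles, about 115 long and 50 wide, 12 high, lying flat with jaws to +x; origin under the pivot
- dish: small white ceramic bowl 80 diameter, 30 high; origin under its centre
Mind the look-alikes: they are no part of the job. What is shaped like the brass_a but pink or turquoise is not meant.

How it is judged (in metres and radians):
On the way, in this order (a step that is already met when the one before it is completed fails the run):
1. both brass tubes lie side by side on the firebrick (x of brass_a in the frame of seat between -0.01 and 0.01 m and z of brass_a in the frame of seat between 0.012 and 0.02 m and angle between the x axis of each of brass_a, brass_b and the x axis of seat, either way round below 0.15 rad and x of brass_b in the frame of seat between -0.01 and 0.01 m and z of brass_b in the frame of seat between 0.012 and 0.02 m and ((y of brass_a in the frame of seat between 0.01 and 0.025 m and y of brass_b in the frame of seat between -0.025 and -0.01 m) or (y of brass_a in the frame of seat between -0.025 and -0.01 m and y of brass_b in the frame of seat between 0.01 and 0.025 m))), for 0.2 s.
2. the copper tube lies in the groove on top of the two brass tubes (all of step 1 and x of copper in the frame of seat between -0.01 and 0.01 m and y of copper in the frame of seat between -0.006 and 0.006 m and z of copper in the frame of seat between 0.038 and 0.047 m and angle between the x axis of copper and the x axis of seat, either way round below 0.15 rad), for 0.2 s.
At the end, for the whole second after the job is handed in: Both brass tubes lie on the brick, 10 to 25 mm either side of its middle, centres 12 to 20 mm above it; the copper lies in their groove, within 6 mm of the middle, centre 38 to 47 mm above the brick; each is centred across the brick within 10 mm, aligned within 0.15 rad, at rest (all of step 2 and linear speed of each of brass_a, brass_b, copper below 0.02 m/s); the robot touches nothing.
It fails at once if a bystander (steel tube, jar, charcoal, hammer, pliers or dish) is moved by more than 30 mm (distance of any of steel, flux_jar, charcoal, hammer, pliers, dish from where it was at the start of the episode above 0.03 m).
It also fails if it takes over 72 s, if anything falls off the work surface, if the arm or the gripper's body presses on something with over 40 N, if the wrist force passes 120 N, or if a joint passes its speed limit or range.

## Working session

There is one attempt and no reset: what is moved stays moved. The work goes in short steps, Python scripts to look and compute and a tool call to move; the robot and the scene stay as the last step left them, time stands still between calls to the robot, and variables do not carry over. Pictures are saved under pics/ and viewed, at most 10 in all, crops included, and the job is handed in when it is done.

Besides the shell and the picture viewer there is one more tool, called after ">>>" as name(argument=value, ...) on one line, values as JSON. servo_tool: Moves the arm, as the interface text tells. Its arguments: {"type":"object","properties":{"deltas":{"type":"string"},"newtons":{"type":"number"}},"required":["deltas"]}

```bash
ls; mkdir -p pics; cat > h.py <<'E'
import numpy as np, cv2
from rig import env
def ray(p,uv):
    n=cv2.undistortPoints(np.array([[uv]],float),p["camera_matrix"],np.array(p["D"],float))[0,0]
    T=np.linalg.inv(p["world_to_cam"]); return T[:3,3], T[:3,:3]@np.array([n[0],n[1],1.])
def atz(p,uv,z):
    o,d=ray(p,uv); return o+d*(z-o[2])/d[2]
def cloud(p):
    d=np.array(p["depth"]);h,w=d.shape
    u,v=np.meshgrid(np.arange(w),np.arange(h))
    n=cv2.undistortPoints(np.stack([u,v],-1).reshape(-1,1,2).astype(float),p["camera_matrix"],np.array(p["D"],float))[:,0]
    P=np.c_[n,np.ones(len(n))]*d.reshape(-1,1)
    T=np.linalg.inv(p["world_to_cam"]); W=P@T[:3,:3].T+T[:3,3]; W[d.reshape(-1)==0]=np.nan
    return W.reshape(h,w,3)
E
python3 - <<'E'
from h import *
o=env.observe();print(o["time_s"],o["grip_width"],env.grasp_offset)
ims=[]
for n in("top","scene"):
    p=env.get_image(n); cv2.imwrite(f"pics/{n}0.png",p["img"][:,:,::-1])
    for k in("brass_a","copper","steel","stand","flux_jar","charcoal","hammer","pliers","dish"):
        print(n,k,[(np.round(b["bbox"]).astype(int).tolist(),round(b["conf"],2)) for b in env.spot_in(k,p)][:5])
    print([(b["uv"],b["conf"]) for b in env.spot_point("seat",p)][:2])
    print(np.linalg.inv(p["world_to_cam"])[:3].round(3))
    np.savez(f"{n}0.npz",**{k:p[k] for k in("img","depth","camera_matrix","D","world_to_cam")})
E
```

```text
pics
0.0 0.08542747051021021 0.0187
top brass_a [([387, 209, 16, 25], 0.78), ([416, 244, 23, 25], 0.73), ([382, 266, 14, 24], 0.53)]
top copper [([157, 218, 11, 24], 0.83)]
top steel []
top stand [([292, 225, 39, 44], 0.88)]
top flux_jar [([271, 142, 30, 26], 0.7), ([215, 148, 29, 29], 0.55)]
top charcoal [([352, 147, 32, 23], 0.83)]
top hammer [([311, 298, 35, 62], 0.79), ([180, 282, 21, 29], 0.57)]
top pliers [([248, 290, 22, 46], 0.93)]
top dish [([216, 146, 31, 26], 0.8)]
[([293.5, 224.6], 0.63)]
[[ 0.007 -0.99   0.143  0.415]
 [-1.    -0.004  0.02  -0.016]
 [-0.02  -0.143 -0.99   1.258]]
scene brass_a [([187, 249, 13, 27], 0.87), ([163, 196, 24, 20], 0.77), ([158, 227, 25, 18], 0.66), ([279, 223, 39, 49], 0.41)]
scene copper [([405, 211, 23, 25], 0.67)]
scene steel [([363, 173, 20, 19], 0.62)]
scene stand [([279, 224, 34, 43], 0.91)]
scene flux_jar [([319, 283, 25, 34], 0.97)]
scene charcoal [([227, 307, 42, 36], 0.87)]
scene hammer [([250, 183, 31, 43], 0.8)]
scene pliers [([310, 180, 15, 28], 0.64)]
scene dish [([379, 276, 31, 29], 0.83), ([250, 182, 29, 47], 0.18)]
[([278.6, 208.3], 0.81), ([365.3, 173.5], 0.62)]
[[ 0.169  0.748 -0.642  1.154]
 [ 0.986 -0.137  0.1   -0.107]
 [-0.014 -0.65  -0.76   0.788]]
```

View pics/top0.png

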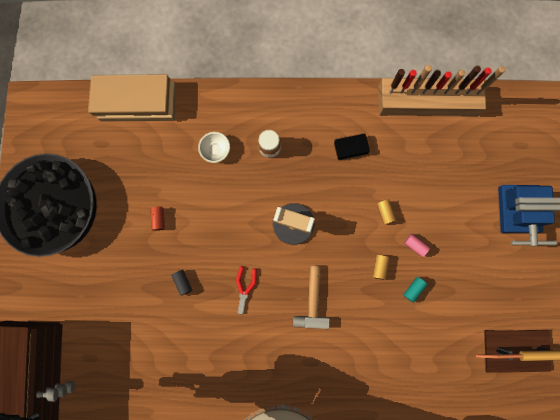

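View pics/scene0.png

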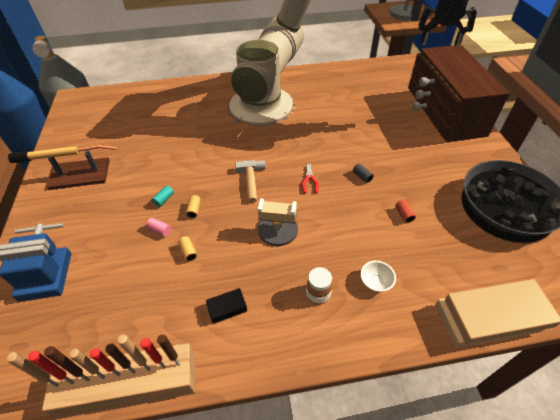

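Top view: yellow brass tubes at (387,212) and (382,266). Look-alikes are pink (418,245), turquoise (415,289) and dark steel (182,282). The copper tube is at (157,218) and the stand's brick at (294,220). The scene view shows the brass at (187,248) and (193,206) and the copper at (405,211). Next I measure by colour and depth in both views, and make one crop to confirm.

```bash
python3 - <<'E'
from h import *
S={"top":{"b1":(387,212),"b2":(382,266),"cu":(157,218)},"scene":{"b1":(187,248),"b2":(193,206),"cu":(405,211)}}
cr=[]
for n in S:
    p=dict(np.load(n+"0.npz")); W=cloud(p); hsv=cv2.cvtColor(p["img"],cv2.COLOR_RGB2HSV)
    for k,(u,v) in S[n].items():
        sl=np.s_[v-20:v+21,u-20:u+21]; w=W[sl].reshape(-1,3)
        m=(w[:,2]>0.010)&(w[:,2]<.05)
        lab,st=cv2.connectedComponents(m.reshape(41,41).astype(np.uint8))[1],0
        L=lab[20,20]; q=w[(lab.ravel()==L)&m]
        r=cv2.minAreaRect((q[:,:2]*1000).astype(np.float32))
        print(n,k,len(q),"med",q.mean(0).round(4),"zmax",np.percentile(q[:,2],95).round(4),"rect",np.round(r[0],1),np.round(r[1],1),round(r[2],1),"hsv",hsv[v,u], "rayz16",atz(p,(u,v),.02).round(4))
    # brick top
    u,v=(294,222) if n=="top" else (278,212)
    sl=np.s_[v-25:v+26,u-30:u+31]; w=W[sl].reshape(-1,3)
    for lo,hi in((.083,.095),(.095,.106)):
        m=(w[:,2]>lo)&(w[:,2]<hi); q=w[m]
        r=cv2.minAreaRect((q[:,:2]*1000).astype(np.float32))
        print(n,"stand",lo,len(q),q.mean(0).round(4),"rect",np.round(r[0],1),np.round(r[1],1),round(r[2],1))
    # white stops
    s=hsv[sl].reshape(-1,3); m=(w[:,2]>.09)&(s[:,1]<60)&(s[:,2]>150)
    nn,lab,st,ce=cv2.connectedComponentsWithStats(m.reshape(51,61).astype(np.uint8))
    for i in range(1,nn):
        if st[i,4]>4:print(" stop",st[i,4],ce[i]+[u-30,v-25],w[lab.ravel()==i].mean(0).round(4))
p=np.load("top0.npz")["img"]
a=cv2.resize(p[190:310,360:440],None,fx=5,fy=5,interpolation=2)
b=cv2.resize(p[195:255,255:335],None,fx=5,fy=5,interpolation=2);c=cv2.resize(p[190:250,130:210],None,fx=5,fy=5,interpolation=2)
cv2.imwrite("pics/crop.png",np.hstack([a,np.vstack([b,c])])[:,:,::-1])
E
```

```text
top b1 307 med [ 0.5901 -0.2577  0.0281] zmax 0.0342 rect [ 591.1 -259.4] [56.6 33.7] 16.8 hsv [ 18 164 230] rayz16 [ 0.5896 -0.261   0.02  ]
top b2 319 med [ 0.4545 -0.2416  0.0278] zmax 0.0343 rect [ 454.6 -243.7] [32.7 57.1] 79.3 hsv [ 18 166 220] rayz16 [ 0.4566 -0.2459  0.02  ]
top cu 310 med [0.5718 0.308  0.0276] zmax 0.0339 rect [572.7 310.9] [58.  32.8] 7.1 hsv [  5 189 163] rayz16 [0.5719 0.3104 0.02  ]
top stand 0.083 448 [ 0.562  -0.0275  0.09  ] rect [562.8 -26.3] [86.4 34.5] 72.4
top stand 0.095 131 [ 0.5615 -0.0286  0.1   ] rect [562.1 -28.1] [90.1 33.2] 72.7
 stop 57 [276.85964912 213.64912281] [0.5733 0.0097 0.1   ]
 stop 56 [309.875      224.17857143] [ 0.5491 -0.0666  0.1005]
scene b1 296 med [ 0.5965 -0.2586  0.0266] zmax 0.0328 rect [ 591.7 -259.8] [58.3 31.3] 18.7 hsv [ 22 140 250] rayz16 [ 0.5918 -0.2589  0.02  ]
scene b2 241 med [ 0.4611 -0.2415  0.0259] zmax 0.0324 rect [ 454.8 -243. ] [32.2 59.4] 78.1 hsv [ 24 129 253] rayz16 [ 0.4566 -0.242   0.02  ]
scene cu 268 med [0.5778 0.3066 0.0252] zmax 0.0323 rect [573.1 309.8] [57.4 30.2] 8.1 hsv [  6 175 182] rayz16 [0.5754 0.3089 0.02  ]
scene stand 0.083 387 [ 0.5649 -0.0302  0.0893] rect [562.2 -28.2] [88.6 37.4] 71.3
scene stand 0.095 95 [ 0.5636 -0.0297  0.0992] rect [562.7 -29.2] [89.7 33.9] 72.0
 stop 44 [260.79545455 203.70454545] [ 0.5504 -0.0661  0.0988]
 stop 40 [293.375 206.975] [0.5755 0.0092 0.0996]
```

View pics/crop.png

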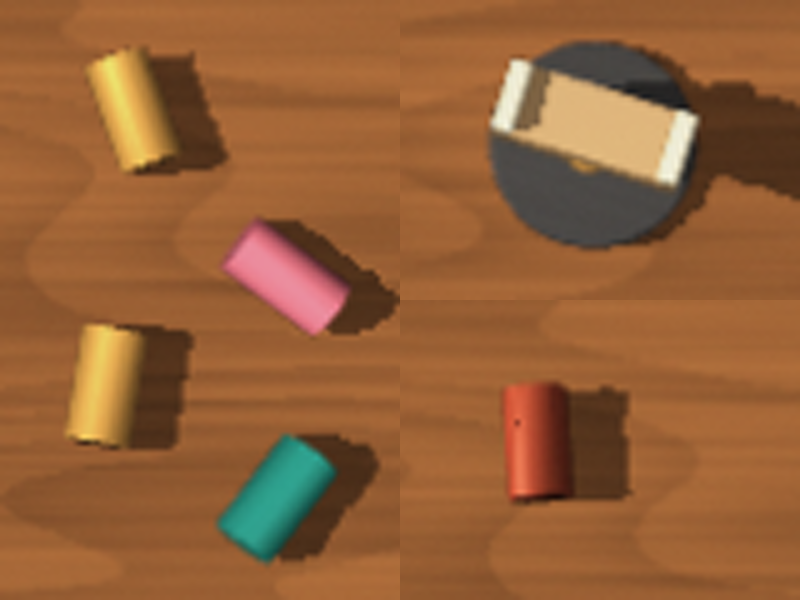

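The crop confirms it. The tubes at (387,212) and (382,266) are yellow brass, and the pink (418,245) and turquoise (415,289) ones are not meant. The only copper tube is at (157,218). Both views agree to about 2 mm, and tops near 0.033 and brick top at 0.090 match the given sizes.

I'll grip the tubes across their ends, so the fingers straddle the narrow brick and clear both the stops and the neighbouring tube.

```bash
cat > plan.py <<'E'
import sys
from h import *
def plan(t,ax):
    o=env.observe(); R=np.array(o["tool_rot"]); p=np.array(o["position"])
    d=R.T@(np.array(t)-p)*1000
    y=R[:2,1]; cur=np.degrees(np.arctan2(y[1],y[0])); e=(ax-cur+90)%180-90   # world yaw error
    q=[np.round(v,1) for v in o["q"]]
    print("t",round(o["time_s"],2),"pos",p.round(4),"yaw_y",round(cur,2),"tilt",R[:,2].round(4),"q6",q[5],"w",round(o["grip_width"],4))
    print("delta now-axes mm",d.round(1),"rows",np.ceil(np.linalg.norm(d)/41.7),"turn tool z rad",round(np.radians(-e),4),"deg",round(e,1))
    c=np.radians(cur+e); Y=np.array([np.cos(c),np.sin(c),0]);Z=np.array([0,0,-1.]);X=np.cross(Y,Z)
    print("delta after-turn axes",(np.stack([X,Y,Z])@(np.array(t)-p)*1000).round(1))
SX=-17.6; seat=np.array([.5623,-.0283,.09])
def onseat(x,y,z):
    a=np.radians(SX);return seat+np.array([np.cos(a)*x-np.sin(a)*y,np.sin(a)*x+np.cos(a)*y,z])
if __name__=="__main__":
    a=sys.argv[1]
    T={"b1":((.5913,-.2596),17.5),"b2":((.4547,-.2434),-11.2),"cu":((.5729,.3104),7.6)}
    if a in T: plan([*T[a][0],float(sys.argv[2])],T[a][1])
    else: plan(onseat(0,float(a),float(sys.argv[2])),SX)
E
python3 plan.py b1 0.10; python3 plan.py cu 0.1
```

```text
t 1.1 pos [0.1513 0.5287 0.2313] yaw_y 74.03 tilt [-0. -0. -1.] q6 -12.3 w 0.0857
delta now-axes mm [-639.9 -636.8  131.3] rows 22.0 turn tool z rad 0.9866 deg -56.5
delta after-turn axes [-884.1  182.5  131.3]
t 1.1 pos [0.1513 0.5287 0.2313] yaw_y 74.03 tilt [-0. -0. -1.] q6 -12.3 w 0.0857
delta now-axes mm [-465.4  -93.9  131.3] rows 12.0 turn tool z rad 1.1594 deg -66.4
delta after-turn axes [-272.2  389.   131.3]
```

>>> servo_tool(deltas="1 0 0 0 0 0 0.12;1 0 0 0 0 0 0.12;1 0 0 0 0 0 0.12;1 0 0 0 0 0 0.12;1 0 0 0 0 0 0.12;1 0 0 0 0 0 0.12;1 0 0 0 0 0 0.12;1 0 0 0 0 0 0.12", newtons=40)

```text
time_s: 1.77
position: [0.1514, 0.5288, 0.2313]
tool_rot: [[-0.32, 0.947, -0.0], [0.947, 0.32, 0.0], [0.0, -0.0, -1.0]]
ft_force: [-0.0, -0.2, -0.3]
grip_width: 0.0856
gripper_force: 0.0
```

>>> servo_tool(deltas="1 -38 8 0 0 0 0;1 -38 8 0 0 0 0;1 -38 8 0 0 0 0;1 -38 8 0 0 0 0;1 -38 8 0 0 0 0;1 -38 8 0 0 0 0;1 -38 8 0 0 0 0;1 -38 8 0 0 0 0")

```text
time_s: 2.43
position: [0.3114, 0.2606, 0.2316]
tool_rot: [[-0.326, 0.945, 0.001], [0.945, 0.326, 0.0], [0.0, 0.001, -1.0]]
ft_force: [0.7, 0.5, -0.8]
grip_width: 0.0856
gripper_force: 0.0
```

>>> servo_tool(deltas="1 -38 8 0 0 0 0;1 -38 8 0 0 0 0;1 -38 8 0 0 0 0;1 -38 8 0 0 0 0;1 -38 8 0 0 0 0;1 -38 8 0 0 0 0;1 -38 8 0 0 0 0;1 0 0 0 0 0 0")

```text
time_s: 3.1
position: [0.4535, 0.024, 0.2311]
tool_rot: [[-0.321, 0.947, 0.001], [0.947, 0.321, -0.002], [-0.002, 0.001, -1.0]]
ft_force: [-0.6, -0.1, -0.9]
grip_width: 0.0856
gripper_force: 0.0
```

```bash
python3 plan.py b1 0.10
```

```text
t 3.1 pos [0.4535 0.024  0.2311] yaw_y 18.73 tilt [ 0.0013 -0.0016 -1.    ] q6 -30.6 w 0.0856
delta now-axes mm [-312.6   39.3  131.7] rows 9.0 turn tool z rad 0.0214 deg -1.2
delta after-turn axes [-311.9   46.1  131.1]
```

>>> servo_tool(deltas="1 -39 5 0 0 0 0.02;1 -39 5 0 0 0 0;1 -39 5 0 0 0 0;1 -39 5 10 0 0 0;1 -39 5 10 0 0 0;1 -37 5 15 0 0 0;1 -35 5 20 0 0 0;1 -20 0 30 0 0 0")

```text
time_s: 3.77
position: [0.5747, -0.2366, 0.1468]
tool_rot: [[-0.306, 0.952, 0.004], [0.952, 0.306, -0.003], [-0.004, 0.003, -1.0]]
ft_force: [0.4, 0.9, -0.1]
grip_width: 0.0854
gripper_force: 0.0
```

>>> servo_tool(deltas="1 0 0 0 0 0 0;1 0 0 0 0 0 0")

```text
time_s: 3.93
position: [0.5722, -0.2332, 0.1447]
tool_rot: [[-0.306, 0.952, -0.003], [0.952, 0.306, 0.002], [0.003, -0.002, -1.0]]
ft_force: [-0.1, -0.1, 0.2]
grip_width: 0.0853
gripper_force: 0.0
```

```bash
python3 plan.py b1 0.02
```

```text
t 3.93 pos [ 0.5722 -0.2332  0.1447] yaw_y 17.81 tilt [-0.0031  0.0022 -1.    ] q6 -51.0 w 0.0853
delta now-axes mm [-31.4  10.4 124.5] rows 4.0 turn tool z rad 0.0053 deg -0.3
delta after-turn axes [-30.9  10.3 124.7]
```

>>> servo_tool(deltas="1 -16 5 20 0 0 0;1 -15 5 20 0 0 0;1 0 0 0 0 0 0;1 0 0 0 0 0 0")

```text
time_s: 4.27
position: [0.5918, -0.2585, 0.1072]
tool_rot: [[-0.308, 0.952, 0.0], [0.952, 0.308, 0.0], [0.0, 0.0, -1.0]]
ft_force: [0.7, 0.6, 0.2]
grip_width: 0.0852
gripper_force: 0.0
```

```bash
cat > wr.py <<'E'
import sys
from h import *
p=env.get_image("wrist"); cv2.imwrite(f"pics/w_{sys.argv[1]}.png",p["img"][:,:,::-1])
W=cloud(p).reshape(-1,3); c=np.array([float(v) for v in sys.argv[2:4]])
m=(W[:,2]>.008)&(W[:,2]<.04)&(np.hypot(*(W[:,:2]-c).T)<.042); q=W[m]
r=cv2.minAreaRect((q[:,:2]*1000).astype(np.float32)); print(len(q),np.round(r[0],1),np.round(r[1],1),round(r[2],1),"zmax",np.percentile(q[:,2],[50,99]).round(4))
E
python3 wr.py b1 .5913 -.2596; python3 plan.py b1 0.02
```

```text
2711 [ 589.5 -259.9] [56.3 31.7] 19.3 zmax [0.0292 0.0324]
t 4.32 pos [ 0.592  -0.2585  0.1081] yaw_y 17.93 tilt [ 1.4e-03 -7.0e-04 -1.0e+00] q6 -52.0 w 0.0854
delta now-axes mm [-0.7 -1.1 88.1] rows 3.0 turn tool z rad 0.0075 deg -0.4
delta after-turn axes [-0.8 -1.  88.1]
```

View pics/w_b1.png

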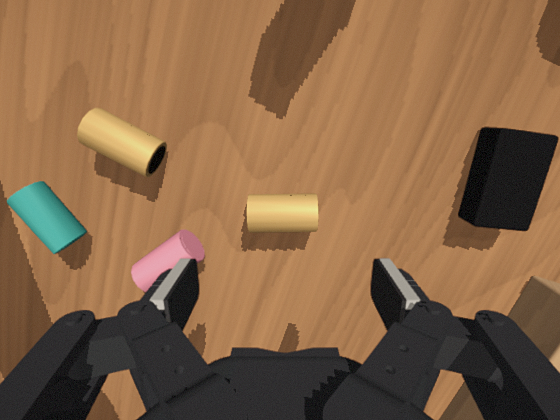

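The wrist view shows the yellow tube at (282,213), level and midway between the fingers, with nothing in their way. Descending.

>>> servo_tool(deltas="1 -0.5 -1 35 0 0 0;1 -0.5 -1 35 0 0 0;1 0 0 25 0 0 0;1 0 0 7 0 0 0;1 0 0 0 0 0 0")

```text
time_s: 4.73
position: [0.5899, -0.2601, 0.0045]
tool_rot: [[-0.308, 0.951, -0.001], [0.951, 0.308, 0.001], [0.001, -0.001, -1.0]]
ft_force: [-0.8, 0.4, 0.8]
grip_width: 0.0853
gripper_force: 0.0
```

```bash
python3 plan.py b1 0.003
```

```text
t 4.73 pos [ 0.5899 -0.2601  0.0045] yaw_y 17.92 tilt [-1.e-03  8.e-04 -1.e+00] q6 -52.2 w 0.0853
delta now-axes mm [0.1 1.5 1.5] rows 1.0 turn tool z rad 0.0074 deg -0.4
delta after-turn axes [0.1 1.5 1.5]
```

>>> servo_tool(deltas="0.55 0 0 0 0 0 0;0.5 0 0 0 0 0 0;0.5 0 0 0 0 0 0;0.5 0 0 0 0 0 0;0.5 0 0 0 0 0 0;0.5 0 0 0 0 0 0;0.5 0 0 0 0 0 0;0.5 0 0 0 0 0 0", newtons=40)

```text
time_s: 5.4
position: [0.5914, -0.2616, 0.0071]
tool_rot: [[-0.307, 0.952, 0.004], [0.952, 0.307, -0.002], [-0.004, 0.003, -1.0]]
ft_force: [0.1, 0.7, 6.6]
grip_width: 0.0552
gripper_force: 41.9
```

>>> servo_tool(deltas="0.5 0 0 -20 0 0 0;0.5 0 0 -40 0 0 0;0.5 0 0 -40 0 0 0;0.5 0 0 -40 0 0 0;0.5 0 0 -40 0 0 0;0.5 0 0 0 0 0 0")

```text
time_s: 5.9
position: [0.5925, -0.2624, 0.1949]
tool_rot: [[-0.307, 0.952, 0.014], [0.952, 0.307, -0.01], [-0.013, 0.01, -1.0]]
ft_force: [0.4, -0.5, 0.6]
grip_width: 0.0552
gripper_force: 43.4
```

```bash
python3 plan.py 0.0175 0.10; python3 -c "
from h import *;o=env.observe();print(o['ft_force'],o['gripper_force'],o['grip_width'])"
```

```text
t 5.9 pos [ 0.5925 -0.2624  0.1949] yaw_y 17.89 tilt [ 0.0141 -0.0096 -0.9999] q6 -52.2 w 0.0552
delta now-axes mm [246.4  53.3   2.2] rows 7.0 turn tool z rad 0.6195 deg -35.5
delta after-turn axes [231.6 -99.6   4.9]
[ 0.40705798 -0.51834032  0.61680551] 43.38188588619232 0.055248985070207965
```

>>> servo_tool(deltas="0.5 0 0 0 0 0 0.12;0.5 0 0 0 0 0 0.12;0.5 0 0 0 0 0 0.12;0.5 0 0 0 0 0 0.12;0.5 0 0 0 0 0 0.12;0.5 0 0 0 0 0 0.02;0.5 0 0 0 0 0 0")

```text
time_s: 6.48
position: [0.5902, -0.261, 0.1851]
tool_rot: [[0.301, 0.954, 0.001], [0.954, -0.301, -0.001], [-0.0, 0.001, -1.0]]
ft_force: [-0.1, -0.6, -1.9]
grip_width: 0.0551
gripper_force: 43.3
```

>>> servo_tool(deltas="0.5 20 -9 0 0 0 0;0.5 36 -16 0 0 0 0;0.5 36 -16 0 0 0 0;0.5 36 -16 0 0 0 0;0.5 36 -16 0 0 0 0;0.5 36 -16 0 0 0 0;0.5 30 -10 0 0 0 0;0.5 0 0 0 0 0 0")

```text
time_s: 7.15
position: [0.5648, -0.0066, 0.1852]
tool_rot: [[0.295, 0.956, 0.001], [0.956, -0.295, 0.001], [0.002, 0.0, -1.0]]
ft_force: [0.4, 0.4, -0.8]
grip_width: 0.0552
gripper_force: 43.3
```

>>> servo_tool(deltas="0.5 0 0 0 0 0 0;0.5 0 0 0 0 0 0")

```text
time_s: 7.32
position: [0.5657, -0.0122, 0.1847]
tool_rot: [[0.301, 0.954, 0.001], [0.954, -0.301, -0.001], [-0.0, 0.001, -1.0]]
ft_force: [0.2, -0.1, -0.1]
grip_width: 0.0554
gripper_force: 43.3
```

```bash
python3 plan.py 0.0175 0.008
```

```text
t 7.32 pos [ 0.5657 -0.0122  0.1847] yaw_y -17.52 tilt [ 8.e-04 -5.e-04 -1.e+00] q6 4.3 w 0.0554
delta now-axes mm [ 1.2  1.6 86.7] rows 3.0 turn tool z rad 0.0014 deg -0.1
delta after-turn axes [ 1.1  1.6 86.7]
```

>>> servo_tool(deltas="0.5 1 1.5 30 0 0 0;0.5 0 0 30 0 0 0;0.5 0 0 15 0 0 0;0.5 0 0 5 0 0 0;0.5 0 0 0 0 0 0;0.5 0 0 0 0 0 0")

```text
time_s: 7.82
position: [0.5679, -0.0123, 0.1052]
tool_rot: [[0.304, 0.953, 0.001], [0.953, -0.304, -0.0], [0.0, 0.001, -1.0]]
ft_force: [-0.1, -0.2, -0.3]
grip_width: 0.0553
gripper_force: 43.3
```

```bash
python3 plan.py 0.0175 0.008; python3 - <<'E'
from h import *
p=env.get_image("wrist"); cv2.imwrite("pics/w_p1.png",p["img"][:,:,::-1])
p=env.get_image("scene"); W=cloud(p); P=W[185:235,245:315].reshape(-1,3)
hsv=cv2.cvtColor(p["img"],cv2.COLOR_RGB2HSV)
i=cv2.resize(p["img"][170:240,240:320],None,fx=7,fy=7,interpolation=2); cv2.imwrite("pics/s_p1.png",i[:,:,::-1])
E
```

```text
t 7.82 pos [ 0.5679 -0.0123  0.1052] yaw_y -17.68 tilt [ 1.4e-03 -4.0e-04 -1.0e+00] q6 4.5 w 0.0553
delta now-axes mm [ 0.5 -0.5  7.2] rows 1.0 turn tool z rad -0.0013 deg 0.1
delta after-turn axes [ 0.5 -0.5  7.2]
```

View pics/w_p1.png

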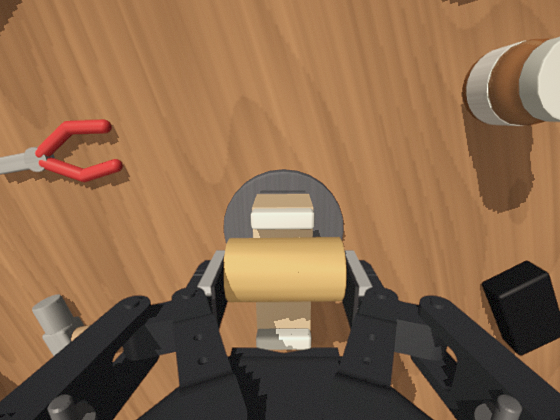

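The wrist view shows the brass at (285,270) centred and parallel on the brick, beside the far stop at (283,215).

>>> servo_tool(deltas="0.5 0.5 -0.5 4 0 0 0;0.5 0 0 2 0 0 0;0.5 0 0 0 0 0 0;0.5 0 0 0 0 0 0")

```text
time_s: 8.25
position: [0.5669, -0.0108, 0.0984]
tool_rot: [[0.303, 0.953, 0.0], [0.953, -0.303, -0.0], [-0.0, 0.0, -1.0]]
ft_force: [0.1, -0.2, -0.8]
grip_width: 0.055
gripper_force: 43.3
```

```bash
cat > chk.py <<'E'
from h import *
from plan import seat,SX
p=env.get_image("wrist"); W=cloud(p).reshape(-1,3)
a=np.radians(SX);R=np.array([[np.cos(a),-np.sin(a)],[np.sin(a),np.cos(a)]])
S=np.c_[(W[:,:2]-seat[:2])@R, W[:,2]-.09]*1000
hsv=cv2.cvtColor(p["img"],cv2.COLOR_RGB2HSV).reshape(-1,3)
ok=(abs(S[:,0])<45)&(abs(S[:,1])<50)
def rep(n,m):
    q=S[m]
    if len(q)>30: print(n,len(q),"x",np.percentile(q[:,0],[1,99]).round(1),"y",np.percentile(q[:,1],[1,99]).round(1),"zmax",np.percentile(q[:,2],[50,99]).round(1),"ridge y",np.median(q[q[:,2]>np.percentile(q[:,2],90)][:,1]).round(1))
sat=hsv[:,1]>110
rep("yellow y+",ok&sat&(hsv[:,0]>12)&(S[:,2]>8)&(S[:,1]>0)); rep("yellow y-",ok&sat&(hsv[:,0]>12)&(S[:,2]>8)&(S[:,1]<0))
rep("copper",ok&sat&(hsv[:,0]<=10)&(S[:,2]>8))
w=ok&(hsv[:,1]<60)&(hsv[:,2]>140)&(S[:,2]>7)&(S[:,2]<12)&(abs(S[:,1])>28)
rep("stop+",w&(S[:,1]>0)); rep("stop-",w&(S[:,1]<0))
rep("brick",ok&(abs(S[:,2])<3))
E
python3 plan.py 0.0175 0.008; python3 chk.py; python3 -c "
from h import *;o=env.observe();print(o['ft_force'])"
```

```text
t 8.25 pos [ 0.5669 -0.0108  0.0984] yaw_y -17.64 tilt [ 0.e+00 -2.e-04 -1.e+00] q6 4.6 w 0.055
delta now-axes mm [-0.6  0.9  0.4] rows 1.0 turn tool z rad -0.0007 deg 0.0
delta after-turn axes [-0.6  0.9  0.4]
yellow y+ 7878 x [-29.7  25.6] y [ 7.6 35.1] zmax [30.4 82.6] ridge y 20.1
stop+ 1213 x [-18.2  14.5] y [34.1 43.6] zmax [ 9.5 11.1] ridge y 39.0
stop- 217 x [-12.3  14.3] y [-39.5 -35.3] zmax [ 9.1 10.7] ridge y -37.8
brick 2482 x [-18.5  15.1] y [-38.1  43.5] zmax [-0.2  2.7] ridge y -26.1
[-0.41560795 -0.16973723 -0.30872724]
```

>>> servo_tool(deltas="0.5 0 0 1 0 0 0;0.5 0 0 0 0 0 0;0.5 0 0 0 0 0 0")

```text
time_s: 8.55
position: [0.567, -0.011, 0.0976]
tool_rot: [[0.303, 0.953, 0.0], [0.953, -0.303, -0.001], [-0.0, 0.001, -1.0]]
ft_force: [-1.3, -2.7, 2.8]
grip_width: 0.0553
gripper_force: 43.7
```

>>> servo_tool(deltas="0.5 0 0 1 0 0 0;0.5 0 0 0 0 0 0;0.5 0 0 0 0 0 0")

```text
time_s: 8.8
position: [0.5671, -0.0112, 0.0971]
tool_rot: [[0.303, 0.953, 0.001], [0.953, -0.303, -0.001], [-0.001, 0.001, -1.0]]
ft_force: [-2.7, -4.2, 6.5]
grip_width: 0.0552
gripper_force: 44.1
```

Contact with some sideways push from the stop, so I ease away from it before releasing.

>>> servo_tool(deltas="0.5 -2 0 0 0 0 0;0.5 0 0 0 0 0 0;0.5 0 0 0 0 0 0")

```text
time_s: 9.05
position: [0.5669, -0.0123, 0.0971]
tool_rot: [[0.303, 0.953, 0.002], [0.953, -0.303, 0.001], [0.001, 0.002, -1.0]]
ft_force: [-1.2, 0.6, 6.7]
grip_width: 0.0554
gripper_force: 44.0
```

>>> servo_tool(deltas="0.75 0 0 -0.5 0 0 0;0.85 0 0 0 0 0 0;1 0 0 0 0 0 0;1 0 0 0 0 0 0;1 0 0 0 0 0 0;1 0 0 0 0 0 0")

```text
time_s: 9.55
position: [0.5663, -0.0127, 0.0967]
tool_rot: [[0.303, 0.953, -0.0], [0.953, -0.303, 0.0], [0.0, -0.0, -1.0]]
ft_force: [0.0, -0.5, 0.3]
grip_width: 0.0856
gripper_force: 0.0
```

>>> servo_tool(deltas="1 0 0 -10 0 0 0;1 0 0 -30 0 0 0;1 0 0 -35 0 0 0;1 0 0 -25 0 0 0;1 0 0 0 0 0 0")

```text
time_s: 9.97
position: [0.5682, -0.013, 0.203]
tool_rot: [[0.303, 0.953, 0.01], [0.953, -0.303, -0.002], [0.001, 0.01, -1.0]]
ft_force: [0.0, 0.7, 0.7]
grip_width: 0.0852
gripper_force: 0.0
```

```bash
python3 chk.py; python3 plan.py b2 0.1
```

```text
yellow y+ 2575 x [-43.3  42.3] y [ 3.9 33.5] zmax [ 29.8 190.7] ridge y 21.7
stop+ 460 x [-18.1  14.1] y [33.6 43.3] zmax [ 9.5 11.2] ridge y 38.2
stop- 357 x [-18.2  14.2] y [-46.1 -36.5] zmax [ 9.5 11. ] ridge y -42.0
brick 1248 x [-18.4  14.6] y [-37.6  43.2] zmax [-0.2  2.3] ridge y -21.5
t 10.02 pos [ 0.5673 -0.0128  0.2001] yaw_y -17.64 tilt [ 0.0061 -0.0014 -1.    ] q6 4.4 w 0.0859
delta now-axes mm [-253.9  -38.1   99.7] rows 7.0 turn tool z rad -0.1124 deg 6.4
delta after-turn axes [-248.1  -65.7  100.1]
```

>>> servo_tool(deltas="1 -20 -6 0 0 0 -0.112;1 -38 -10 0 0 0 0;1 -38 -10 0 0 0 0;1 -38 -10 0 0 0 0;1 -38 -10 0 0 0 0;1 -38 -10 10 0 0 0;1 -36 -9 10 0 0 0;1 0 0 20 0 0 0")

```text
time_s: 10.68
position: [0.4508, -0.2454, 0.1571]
tool_rot: [[0.2, 0.98, 0.001], [0.98, -0.2, -0.003], [-0.003, 0.002, -1.0]]
ft_force: [0.7, -0.9, -0.2]
grip_width: 0.0855
gripper_force: 0.0
```

>>> servo_tool(deltas="1 0 0 30 0 0 0;1 0 0 20 0 0 0;1 0 0 0 0 0 0")

```text
time_s: 10.93
position: [0.4505, -0.2388, 0.1028]
tool_rot: [[0.196, 0.981, -0.007], [0.981, -0.196, 0.006], [0.004, -0.008, -1.0]]
ft_force: [0.6, 0.6, 0.6]
grip_width: 0.0854
gripper_force: 0.0
```

```bash
python3 wr.py b2 .4547 -.2434; python3 plan.py b2 0.01
```

```text
2784 [ 453.1 -242.9] [30.6 55.9] 79.4 zmax [0.0292 0.0325]
t 10.98 pos [ 0.4516 -0.2394  0.1051] yaw_y -11.25 tilt [-0.0039  0.0034 -1.    ] q6 -30.0 w 0.0849
delta now-axes mm [-3.6  4.3 95.1] rows 3.0 turn tool z rad -0.0009 deg 0.1
delta after-turn axes [-3.3  3.8 95.1]
```

>>> servo_tool(deltas="1 -2 2 30 0 0 0;1 -1.5 1 35 0 0 0;1 0 0 20 0 0 0;1 0 0 10 0 0 0;1 0 0 0 0 0 0;1 0 0 0 0 0 0")

```text
time_s: 11.48
position: [0.4556, -0.2445, 0.013]
tool_rot: [[0.194, 0.981, 0.001], [0.981, -0.194, -0.001], [-0.001, 0.001, -1.0]]
ft_force: [0.1, -1.1, 0.9]
grip_width: 0.0853
gripper_force: 0.0
```

```bash
python3 plan.py b2 0.01
```

```text
t 11.48 pos [ 0.4556 -0.2445  0.013 ] yaw_y -11.21 tilt [ 0.0011 -0.001  -1.    ] q6 -30.1 w 0.0853
delta now-axes mm [ 0.9 -1.1  3. ] rows 1.0 turn tool z rad -0.0002 deg 0.0
delta after-turn axes [ 0.9 -1.1  3. ]
```

>>> servo_tool(deltas="0.5 0.5 -1 2.5 0 0 0;0.5 0 0 0 0 0 0;0.5 0 0 0 0 0 0;0.5 0 0 0 0 0 0;0.5 0 0 0 0 0 0;0.5 0 0 0 0 0 0;0.5 0 0 0 0 0 0;0.5 0 0 0 0 0 0")

```text
time_s: 12.15
position: [0.4544, -0.2437, 0.0106]
tool_rot: [[0.194, 0.981, 0.001], [0.981, -0.194, -0.001], [-0.001, 0.002, -1.0]]
ft_force: [-1.0, 1.1, 6.2]
grip_width: 0.0549
gripper_force: 41.6
```

>>> servo_tool(deltas="0.5 0 0 -20 0 0 0;0.5 0 0 -40 0 0 0;0.5 0 0 -40 0 0 0;0.5 0 0 -40 0 0 0;0.5 0 0 -40 0 0 0.112;0.5 0 0 0 0 0 0;0.5 0 0 0 0 0 0")

```text
time_s: 12.73
position: [0.4545, -0.2438, 0.1917]
tool_rot: [[0.303, 0.953, 0.004], [0.953, -0.303, -0.004], [-0.002, 0.005, -1.0]]
ft_force: [0.2, -0.3, -1.7]
grip_width: 0.055
gripper_force: 43.9
```

```bash
python3 plan.py -0.0185 0.10
```

```text
t 12.73 pos [ 0.4545 -0.2438  0.1917] yaw_y -17.63 tilt [ 0.0041 -0.0036 -1.    ] q6 -23.7 w 0.055
delta now-axes mm [219.5  37.5   1.4] rows 6.0 turn tool z rad -0.0005 deg 0.0
delta after-turn axes [219.5  37.6   1.7]
```

>>> servo_tool(deltas="0.5 20 3 0 0 0 0;0.5 38 6 0 0 0 0;0.5 38 7 0 0 0 0;0.5 38 7 0 0 0 0;0.5 38 7 0 0 0 0;0.5 30 5 0 0 0 0;0.5 17 2 0 0 0 0;0.5 0 0 0 0 0 0")

```text
time_s: 13.4
position: [0.5559, -0.0427, 0.1877]
tool_rot: [[0.299, 0.954, -0.003], [0.954, -0.299, 0.002], [0.001, -0.003, -1.0]]
ft_force: [-0.9, 0.1, -1.7]
grip_width: 0.0551
gripper_force: 43.8
```

>>> servo_tool(deltas="0.5 0 0 0 0 0 0;0.5 0 0 0 0 0 0")

```text
time_s: 13.57
position: [0.555, -0.0465, 0.1884]
tool_rot: [[0.303, 0.953, -0.002], [0.953, -0.303, 0.0], [-0.0, -0.002, -1.0]]
ft_force: [-0.5, 0.5, -0.3]
grip_width: 0.0553
gripper_force: 43.8
```

```bash
python3 plan.py -0.0185 0.013; python3 chk.py; python3 - <<'E'
from h import *
p=env.get_image("top");cv2.imwrite("pics/t2.png",cv2.resize(p["img"][180:270,240:350],None,fx=6,fy=6)[:,:,::-1])
E
```

```text
t 13.57 pos [ 0.555  -0.0465  0.1884] yaw_y -17.65 tilt [-1.9e-03  2.0e-04 -1.0e+00] q6 0.7 w 0.0553
delta now-axes mm [ 1.1  1.6 85.4] rows 3.0 turn tool z rad -0.0009 deg 0.1
delta after-turn axes [ 1.1  1.4 85.4]
yellow y+ 2788 x [-29.1  25.5] y [ 3.2 33.4] zmax [29.1 32.5] ridge y 18.0
yellow y- 7345 x [-30.2  25.1] y [-31.4  -3.8] zmax [116.9 176.1] ridge y -19.1
stop+ 571 x [-18.4  14.5] y [33.4 43.2] zmax [ 9.4 11.1] ridge y 38.9
stop- 262 x [-18.4  14.4] y [-42.  -36.4] zmax [ 9.4 11.3] ridge y -39.3
brick 1628 x [-18.4  14.9] y [-37.5  40.1] zmax [-0.3  1.5] ridge y -21.7
```

>>> servo_tool(deltas="0.5 0 1 30 0 0 0;0.5 0 0 30 0 0 0;0.5 0 0 15 0 0 0;0.5 0 0 8 0 0 0;0.5 0 0 0 0 0 0;0.5 0 0 0 0 0 0")

```text
time_s: 14.17
position: [0.5569, -0.0469, 0.107]
tool_rot: [[0.304, 0.953, 0.001], [0.953, -0.304, -0.0], [-0.0, 0.001, -1.0]]
ft_force: [0.1, -0.0, 0.5]
grip_width: 0.055
gripper_force: 43.8
```

```bash
python3 plan.py -0.0193 0.011; python3 chk.py
```

```text
t 14.17 pos [ 0.5569 -0.0469  0.107 ] yaw_y -17.69 tilt [ 8.e-04 -3.e-04 -1.e+00] q6 0.7 w 0.055
delta now-axes mm [ 0.1 -0.5  6. ] rows 1.0 turn tool z rad -0.0016 deg 0.1
delta after-turn axes [ 0.1 -0.5  6. ]
yellow y+ 7409 x [-29.1  25.5] y [ 3.9 33.5] zmax [29.4 32.5] ridge y 18.0
yellow y- 7494 x [-28.4  26.9] y [-31.   -3.7] zmax [35.4 95.2] ridge y -18.8
stop+ 1308 x [-18.2  14.4] y [34.  43.4] zmax [ 9.5 11. ] ridge y 38.3
brick 777 x [-18.3  15.2] y [-11.9  43.4] zmax [-0.2  1.7] ridge y -6.5
```

>>> servo_tool(deltas="0.5 0 -0.5 4 0 0 0;0.5 0 0 2 0 0 0;0.5 0 0 0 0 0 0;0.5 0 0 0 0 0 0")

```text
time_s: 14.55
position: [0.5564, -0.0462, 0.1007]
tool_rot: [[0.303, 0.953, 0.001], [0.953, -0.303, -0.0], [-0.0, 0.001, -1.0]]
ft_force: [-0.7, -0.2, 0.9]
grip_width: 0.0555
gripper_force: 43.9
```

>>> servo_tool(deltas="0.5 0 0 0.8 0 0 0;0.5 0 0 0 0 0 0;0.5 0 0 0 0 0 0")

```text
time_s: 14.8
position: [0.5564, -0.0462, 0.1006]
tool_rot: [[0.303, 0.953, 0.001], [0.953, -0.303, -0.001], [-0.0, 0.001, -1.0]]
ft_force: [-2.1, -1.0, 7.9]
grip_width: 0.0551
gripper_force: 44.9
```

On the brick, with no side load. Releasing.

>>> servo_tool(deltas="0.75 0 0 -0.5 0 0 0;0.85 0 0 0 0 0 0;1 0 0 0 0 0 0;1 0 0 0 0 0 0;1 0 0 0 0 0 0;1 0 0 0 0 0 0")

```text
time_s: 15.3
position: [0.5561, -0.0461, 0.0999]
tool_rot: [[0.303, 0.953, -0.0], [0.953, -0.303, 0.0], [-0.0, -0.0, -1.0]]
ft_force: [-0.1, -1.1, -0.0]
grip_width: 0.0855
gripper_force: 0.0
```

>>> servo_tool(deltas="1 0 0 -10 0 0 0;1 0 0 -30 0 0 0;1 0 0 -35 0 0 0;1 0 0 -30 0 0 0;1 0 0 0 0 0 0;1 0 0 0 0 0 0")

```text
time_s: 15.8
position: [0.5566, -0.0462, 0.2071]
tool_rot: [[0.303, 0.953, 0.004], [0.953, -0.303, -0.001], [0.0, 0.004, -1.0]]
ft_force: [-0.5, -0.1, -0.1]
grip_width: 0.0857
gripper_force: 0.0
```

```bash
python3 chk.py; python3 plan.py cu 0.1; python3 - <<'E'
from h import *
p=env.get_image("wrist");cv2.imwrite("pics/w3.png",p["img"][:,:,::-1])
E
```

```text
yellow y+ 2342 x [-29.   25.4] y [ 2.9 33.4] zmax [29.  32.5] ridge y 17.3
yellow y- 2435 x [-44.1  41.4] y [-31.4  -3.2] zmax [ 29.9 196.2] ridge y -12.4
stop+ 493 x [-18.5  14.6] y [33.4 43.2] zmax [ 9.4 10.9] ridge y 39.3
stop- 267 x [-17.5  14.1] y [-46.  -38.6] zmax [ 9.7 11.2] ridge y -41.3
brick 222 x [-18.2  15. ] y [-6.6 43.5] zmax [-0.4  1.3] ridge y -3.3
t 15.85 pos [ 0.556  -0.046   0.2054] yaw_y -17.64 tilt [ 6.e-04 -2.e-04 -1.e+00] q6 0.8 w 0.0855
delta now-axes mm [344.8 -92.  105.3] rows 9.0 turn tool z rad -0.4406 deg 25.2
delta after-turn axes [351.   63.9 105.4]
```

View pics/w3.png

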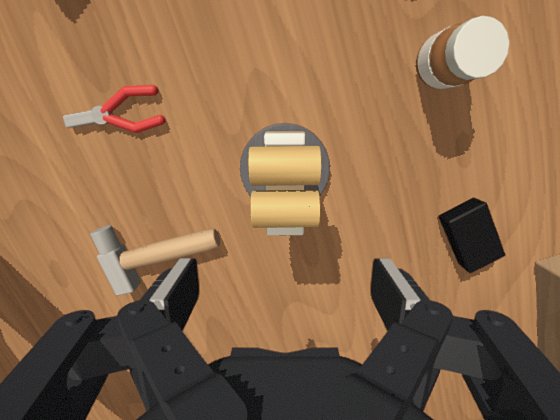

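Both brass tubes lie parallel on the brick at (285,165) and (285,210), between the stops and with equal overhang. Next the copper tube.

>>> servo_tool(deltas="1 0 0 0 0 0 -0.11;1 0 0 0 0 0 -0.11;1 0 0 0 0 0 -0.11;1 0 0 0 0 0 -0.11;1 38 7 0 0 0 0;1 39 7 0 0 0 0;1 39 7 0 0 0 0;1 39 7 0 0 0 0")

```text
time_s: 16.57
position: [0.5628, 0.1128, 0.2036]
tool_rot: [[-0.131, 0.991, -0.003], [0.991, 0.131, 0.0], [0.0, -0.003, -1.0]]
ft_force: [-0.1, 0.2, -0.4]
grip_width: 0.0857
gripper_force: 0.0
```

>>> servo_tool(deltas="1 39 7 0 0 0 0;1 39 7 0 0 0 0;1 39 7 10 0 0 0;1 36 7 20 0 0 0;1 30 6 20 0 0 0;1 0 0 20 0 0 0;1 0 0 20 0 0 0;1 0 0 0 0 0 0")

```text
time_s: 17.23
position: [0.5705, 0.2969, 0.1094]
tool_rot: [[-0.133, 0.991, -0.01], [0.991, 0.133, -0.003], [-0.002, -0.01, -1.0]]
ft_force: [-0.0, -0.5, -0.5]
grip_width: 0.0851
gripper_force: 0.0
```

>>> servo_tool(deltas="1 0 0 0 0 0 0")

```text
time_s: 17.32
position: [0.5724, 0.2968, 0.1136]
tool_rot: [[-0.132, 0.991, -0.004], [0.991, 0.132, -0.001], [-0.001, -0.004, -1.0]]
ft_force: [0.0, -0.0, 1.1]
grip_width: 0.0854
gripper_force: 0.0
```

```bash
python3 wr.py cu .5729 .3104; python3 plan.py cu 0.012
```

```text
2682 [570.3 311. ] [56.  31.6] 5.9 zmax [0.0293 0.0325]
t 17.37 pos [0.5732 0.2968 0.1152] yaw_y 7.54 tilt [-7.e-04 -2.e-04 -1.e+00] q6 9.3 w 0.0853
delta now-axes mm [ 13.6   1.5 103.2] rows 3.0 turn tool z rad -0.0011 deg 0.1
delta after-turn axes [ 13.5   1.5 103.2]
```

>>> servo_tool(deltas="1 9 0 30 0 0 0;1 5 0 35 0 0 0;1 0 0 25 0 0 0;1 0 0 13 0 0 0;1 0 0 0 0 0 0;1 0 0 0 0 0 0")

```text
time_s: 17.87
position: [0.572, 0.3108, 0.0132]
tool_rot: [[-0.131, 0.991, 0.001], [0.991, 0.131, 0.0], [0.0, 0.001, -1.0]]
ft_force: [0.2, -0.4, 1.1]
grip_width: 0.0858
gripper_force: 0.0
```

```bash
python3 plan.py cu 0.01
```

```text
t 17.87 pos [0.572  0.3108 0.0132] yaw_y 7.53 tilt [ 1.2e-03  4.0e-04 -1.0e+00] q6 10.6 w 0.0858
delta now-axes mm [-0.5  0.8  3.2] rows 1.0 turn tool z rad -0.0012 deg 0.1
delta after-turn axes [-0.5  0.8  3.2]
```

>>> servo_tool(deltas="0.5 0 0 2.5 0 0 0;0.5 0 0 0 0 0 0;0.5 0 0 0 0 0 0;0.5 0 0 0 0 0 0;0.5 0 0 0 0 0 0;0.5 0 0 0 0 0 0;0.5 0 0 0 0 0 0;0.5 0 0 0 0 0 0")

```text
time_s: 18.53
position: [0.5722, 0.3112, 0.0114]
tool_rot: [[-0.132, 0.991, 0.003], [0.991, 0.132, 0.001], [0.001, 0.003, -1.0]]
ft_force: [-0.1, 0.0, 6.8]
grip_width: 0.055
gripper_force: 42.6
```

>>> servo_tool(deltas="0.5 0 0 -20 0 0 0;0.5 0 0 -40 0 0 0;0.5 0 0 -40 0 0 0;0.5 0 0 -40 0 0 0.11;0.5 0 0 -40 0 0 0.11;0.5 0 0 -30 0 0 0.11;0.5 0 0 0 0 0 0.11;0.5 0 0 0 0 0 0")

```text
time_s: 19.2
position: [0.5716, 0.311, 0.2221]
tool_rot: [[0.307, 0.952, 0.004], [0.952, -0.307, 0.001], [0.003, 0.004, -1.0]]
ft_force: [0.1, -0.3, -1.4]
grip_width: 0.055
gripper_force: 43.1
```

```bash
python3 plan.py -0.0015 0.12
```

```text
t 19.2 pos [0.5716 0.311  0.2221] yaw_y -17.87 tilt [ 0.0042  0.0014 -1.    ] q6 36.0 w 0.055
delta now-axes mm [-327.3   95.2   11.6] rows 9.0 turn tool z rad -0.0047 deg 0.3
delta after-turn axes [-327.8   93.7   12.1]
```

>>> servo_tool(deltas="0.5 -20 6 0 0 0 0;0.5 -38 11 0 0 0 0;0.5 -38 11 0 0 0 0;0.5 -38 11 0 0 0 0;0.5 -38 11 0 0 0 0;0.5 -38 11 0 0 0 0;0.5 -38 11 0 0 0 0;0.5 -38 11 0 0 0 0")

```text
time_s: 19.87
position: [0.5626, 0.0115, 0.2185]
tool_rot: [[0.299, 0.954, -0.002], [0.954, -0.299, 0.0], [-0.0, -0.002, -1.0]]
ft_force: [1.2, 0.9, -0.6]
grip_width: 0.0553
gripper_force: 43.1
```

>>> servo_tool(deltas="0.5 -28 8 0 0 0 0;0.5 -12 3 0 0 0 0;0.5 0 0 0 0 0 0;0.5 0 0 0 0 0 0;0.5 0 0 0 0 0 0")

```text
time_s: 20.28
position: [0.5618, -0.0269, 0.2192]
tool_rot: [[0.301, 0.954, -0.001], [0.954, -0.301, 0.001], [0.0, -0.001, -1.0]]
ft_force: [-0.2, 0.0, -0.7]
grip_width: 0.0549
gripper_force: 43.1
```

```bash
python3 plan.py -0.0015 0.042;python3 chk.py
```

```text
t 20.28 pos [ 0.5618 -0.0269  0.2192] yaw_y -17.52 tilt [-9.e-04  7.e-04 -1.e+00] q6 2.7 w 0.0549
delta now-axes mm [-2.7  0.9 87.2] rows 3.0 turn tool z rad 0.0015 deg -0.1
delta after-turn axes [-2.7  0.9 87.2]
yellow y+ 2163 x [-29.7  28.9] y [ 3.5 33.3] zmax [ 29.5 219.3] ridge y 12.9
yellow y- 1626 x [-29.5  26. ] y [-24.8  -3.3] zmax [ 29.8 166.7] ridge y -17.8
copper 7190 x [-29.3  25.5] y [-10.6  16.9] zmax [146.8 150.2] ridge y 1.1
stop+ 412 x [-18.6  14.1] y [33.9 42.9] zmax [ 9.5 11. ] ridge y 38.6
brick 215 x [-18.2  14.6] y [-7.2 43.5] zmax [-0.3  1.4] ridge y -4.1
```

>>> servo_tool(deltas="0.5 -2.5 1 25 0 0 0;0.5 0 0 25 0 0 0;0.5 0 0 20 0 0 0;0.5 0 0 12 0 0 0;0.5 0 0 0 0 0 0;0.5 0 0 0 0 0 0")

```text
time_s: 20.83
position: [0.5622, -0.0298, 0.1375]
tool_rot: [[0.301, 0.954, -0.001], [0.954, -0.301, 0.0], [0.0, -0.001, -1.0]]
ft_force: [-0.1, 0.4, -0.5]
grip_width: 0.055
gripper_force: 43.0
```

```bash
python3 plan.py -0.0015 0.0375;python3 chk.py
```

```text
t 20.83 pos [ 0.5622 -0.0298  0.1375] yaw_y -17.54 tilt [-8.e-04  3.e-04 -1.e+00] q6 2.4 w 0.055
delta now-axes mm [-0.  -0.4 10. ] rows 1.0 turn tool z rad 0.0011 deg -0.1
delta after-turn axes [-0.  -0.4 10. ]
yellow y+ 4688 x [-29.3  25.9] y [ 4.6 33.5] zmax [ 29.4 135. ] ridge y 16.6
yellow y- 64 x [-44.7  43.9] y [-12.9  -1.1] zmax [ 81.3 106.1] ridge y -8.6
copper 7209 x [-28.1  26.8] y [-13.4  14.2] zmax [65.2 68.6] ridge y -1.4
stop+ 851 x [-18.3  14.3] y [34.  43.3] zmax [ 9.5 11.2] ridge y 38.1
brick 186 x [-18.5  14.9] y [-6.9 43.5] zmax [-0.3  2.7] ridge y 31.8
```

>>> servo_tool(deltas="0.5 0 0 5 0 0 0;0.5 0 0 2.5 0 0 0;0.5 0 0 0 0 0 0;0.5 0 0 0 0 0 0")

```text
time_s: 21.22
position: [0.5623, -0.0309, 0.1303]
tool_rot: [[0.303, 0.953, 0.0], [0.953, -0.303, -0.0], [-0.0, 0.0, -1.0]]
ft_force: [0.1, -0.1, -0.8]
grip_width: 0.0555
gripper_force: 43.0
```

>>> servo_tool(deltas="0.5 0 0 1 0 0 0;0.5 0 0 0 0 0 0;0.5 0 0 0 0 0 0")

```text
time_s: 21.47
position: [0.5625, -0.031, 0.1294]
tool_rot: [[0.303, 0.953, 0.001], [0.953, -0.303, -0.0], [0.0, 0.001, -1.0]]
ft_force: [1.1, 0.1, 0.1]
grip_width: 0.0553
gripper_force: 43.2
```

>>> servo_tool(deltas="0.5 1 0 1 0 0 0;0.5 0 0 0 0 0 0;0.5 0 0 0 0 0 0")

```text
time_s: 21.72
position: [0.5631, -0.0299, 0.1287]
tool_rot: [[0.303, 0.953, 0.002], [0.953, -0.303, -0.0], [0.0, 0.002, -1.0]]
ft_force: [2.2, 1.8, 5.2]
grip_width: 0.0551
gripper_force: 43.6
```

>>> servo_tool(deltas="0.5 0 0 1 0 0 0;0.5 0 0 0 0 0 0;0.5 0 0 0 0 0 0")

```text
time_s: 21.97
position: [0.5633, -0.0296, 0.1285]
tool_rot: [[0.303, 0.953, 0.003], [0.953, -0.303, 0.0], [0.001, 0.003, -1.0]]
ft_force: [0.1, 2.8, 11.0]
grip_width: 0.0554
gripper_force: 44.4
```

Contact on both brass tubes, with the copper's centre about 43 mm above the brick. I ease the pressure and release.

>>> servo_tool(deltas="0.5 0 0 -1.5 0 0 0;0.5 0 0 0 0 0 0;0.72 0 0 0 0 0 0;0.8 0 0 0 0 0 0;1 0 0 0 0 0 0;1 0 0 0 0 0 0;1 0 0 0 0 0 0;1 0 0 0 0 0 0")

```text
time_s: 22.63
position: [0.5624, -0.03, 0.1284]
tool_rot: [[0.303, 0.953, -0.0], [0.953, -0.303, 0.0], [-0.0, -0.0, -1.0]]
ft_force: [-0.2, -1.2, 0.5]
grip_width: 0.0855
gripper_force: 0.0
```

>>> servo_tool(deltas="1 0 0 -10 0 0 0;1 0 0 -25 0 0 0;1 0 0 -30 0 0 0;1 0 0 -30 0 0 0;1 0 0 -15 0 0 0;1 0 0 0 0 0 0;1 0 0 0 0 0 0")

```text
time_s: 23.22
position: [0.5626, -0.03, 0.2395]
tool_rot: [[0.303, 0.953, 0.002], [0.953, -0.303, -0.0], [0.0, 0.002, -1.0]]
ft_force: [0.4, -0.1, -0.8]
grip_width: 0.0853
gripper_force: 0.0
```

```bash
python3 chk.py; python3 - <<'E'
from h import *
p=env.get_image("wrist");q=env.get_image("scene")
a=cv2.resize(p["img"],(560,420))[:,140:420]; b=cv2.resize(q["img"][180:250,240:315],(450,420),interpolation=2)
cv2.imwrite("pics/fin.png",np.hstack([a,b])[:,:,::-1]);o=env.observe();print(o["time_s"],o["position"],o["gripper_force"])
E
```

```text
yellow y+ 1401 x [-43.1  31.6] y [ 2.8 33.4] zmax [ 30.3 233.2] ridge y 8.3
yellow y- 605 x [-43.4  42.4] y [-33.8  -0.7] zmax [ 30.2 192.6] ridge y -11.0
copper 2407 x [-28.   27.1] y [-14.2  15.5] zmax [55.8 59.3] ridge y 0.3
stop+ 385 x [-18.7  14.5] y [33.7 43.2] zmax [ 9.5 11.2] ridge y 37.9
stop- 221 x [-18.3  14.5] y [-45.3 -38.1] zmax [ 9.7 10.9] ridge y -41.7
brick 66 x [-18.2  15. ] y [31.4 43.4] zmax [-0.1  1.3] ridge y 31.8
23.3667 [ 0.5620582  -0.0298712   0.23746365] 0.0
```

View pics/fin.png

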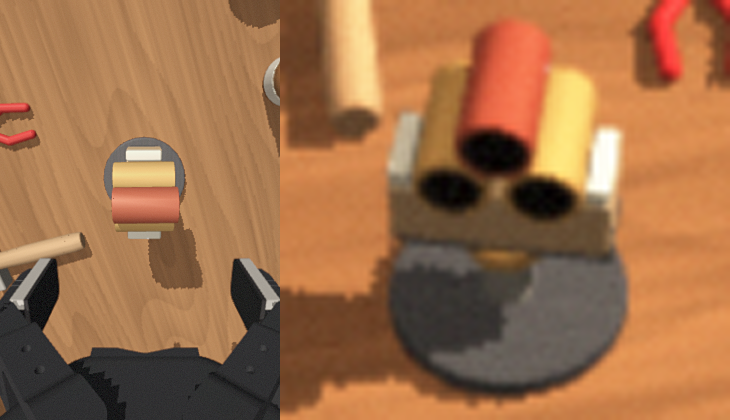

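The pyramid stands: copper (145,205) saddled on the two brass tubes, aligned and between the stops. Its centre is 43 mm above the brick and about 1 to 2 mm off the middle. Handing in.

```bash
python3 -c "
from rig import env
print(env.close_job())"
```

```text
the job is handed in; nothing more can be done
None
```

The job is handed in after about 23 s of robot time: the copper tube sits in the groove of the two brass tubes on the firebrick, with the gripper clear and no bystander touched in any view; the judge returned no verdict.

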